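# Plug the castings before spraying

## Robot

A 6-joint arm with a two-finger parallel gripper is mounted at the origin on the work surface; the furniture and walls round the work are solid. World frame = base frame: x ahead of the robot, y to its left, z up, the work surface at z = 0. Lengths are in m, angles in rad, forces in N, time in s.
With the tool pointing down it reaches from about 0.35 to 0.975 m from the base axis. Payload 4.9 kg.
Tool frame: the origin (TCP) lies midway between the tips of the shut fingers; the grasp point (between the pads) lies 19 mm behind it; z points along the fingers, y is the line along which they close (so a half turn about z gives the same grasp; the last joint's range is limited). The gripper opens to 85 mm and grips with 20 to 120 N. Pads are 22 mm wide; open, the fingers measure 114 mm over their backs; the gripper's body (76 mm by 85 mm) begins 54 mm behind the grasp point. The pads swing forward as they close: fully open they stand 13 mm farther back than shut.
Start: joints at [1.159, 0.053, 1.613, -0, 1.476, -0.119], TCP at [0.18, 0.598, 0.231] pointing down, gripper open.
Joint ranges: [-3.01, 3.01], [-1.01, 2.22], [0.06, 2.58], [-1.02, 4.17], [0.09, 2.62], [-3.14, 3.14]. Speed limits (rad/s): [2.57, 2.57, 3.14, 3.14, 3.14, 3.14].

## Interface

Orientations are given as a 3x3 rotation matrix whose columns are the frame's x, y, z axes.
In Python, from plant import env, eyes gives the robot as it stands. The module is installed in compiled form; this text tells all that it offers.
- The arm moves only by the shell command python3 -m handwheel 'ROWS' [FORCE]. ROWS is JSON, one flat list of numbers, 7 for each row, row after row: the shift along the tool's x, y, z in m, then the turn, a rotation vector about the tool's x, y, z in rad, then the closure, from -1 (fully open) to 1 (shut). In form: [tx, ty, tz, wx, wy, wz, jaw, tx, ty, tz, wx, wy, wz, jaw, ...]. A call has 1 to 20 rows; each row is the pose to reach, as a shift and turn from the pose commanded when the call began, along the tool's axes at that moment; what a row does not reach only later rows make up. A row lasts 1/12 s, in which the tool goes at most 41.7 mm and 7.16 degrees, less where a joint would pass 70% of its speed; a pose out of reach is approached as far as the arm can. A call with a gripper value outside its range is refused whole. The fingers move at their own pace and stop on an object; FORCE is the grip in N (left out, the last holds). Time passes only in rows, so rows that repeat a pose let the fingers close. It gives the time, the measured TCP pose, the force, the opening and the grip force at its end, in the units of the state.
- env.observe(): the state, without advancing time (a new reading comes with each control period).
- eyes.read_camera(name): name is "scene" or "top" or "wrist"; returns a dict with "pixels" (420x560x3 uint8, red, green, blue), "depth" (420x560 float32, m along the optical axis (not along the pixel's ray), 0 where there is no reading), "fov_y" (degrees; the focal length in pixels is half the picture's height over the tangent of half this angle, whatever the lens; pixels are square), "cx", "cy" (the principal point, pixels), "pose" (4x4, takes a point from camera to world coordinates); the wrist camera has in their place "tool_from_camera" (4x4, takes a point from camera to tool coordinates, whose origin is the TCP and whose axes are the flange's). Camera axes: x right, y down, z forward; pixel columns grow to the right and rows downward; lengths in m; the calibration is good to about 2 mm. A picture is of the moment at which its call begins: read the wrist's pose just before it.
- env.sign_off(): hands the job in; it is judged then, once.
The state is a dict: "time": time; "joint_positions": joint angles; "dq": joint speeds; "joint_torque": joint torques, N m; "tool_pos": TCP position; "eef_rot": TCP orientation; "force": force on the tool from outside, world axes, zero at the start; "torque": the same for the moment, N m; "grip_width": finger opening in m; "grasp_force": force on a finger pad.
Only numpy, scipy, OpenCV 4.12 (cv2) and the standard library are available. Lean on these libraries where they do the work, as an engineer would, in place of code of your own. Each camera call takes 0.05 s, during which the arm holds its last target. There are 200 camera calls.

## Task

The four castings standing on the paper are about to be sprayed: close the opening in the top of each one with the rubber masking plug of its own size and shape, pushed straight in until the plug's head lies flat on the casting. Leave the one plug that is too big for all of them standing where it is, and leave the castings standing in their places.

Things in the scene. Friction and masses are not known exactly. Their poses are not given: they have to be found in the camera images.
- bearing_housing: bare aluminium bearing housing standing on its round base flange (120 mm across), 64 mm high, with a thick collar 92 mm across at the top and an upright bore of 56 mm, open at the top, 34 mm deep. 2.2 kg, loose. Origin: centre of its underside; z up; the bore is on the z axis.
- flanged_stub: bare steel pipe stub between two square flanges (92 mm square, 12 mm thick), 70 mm high, upright through bore of 44 mm. 2.0 kg, loose. Origin: centre of its underside; z up; the bore is on the z axis.
- duct_adapter: bare aluminium duct adapter with oblong flanges (base 118 x 80 mm), 60 mm high, with an upright oblong port of 60 x 34 mm right through it, the long side along the body's x axis. 1.8 kg, loose. Origin: centre of its underside; z up; the port is centred on the z axis.
- tee_fitting: grey tee fitting on a round foot (72 mm across), 66 mm high, a ribbed collar about 62 mm across at the top, a side branch along the body's +x axis whose closed end is 54 mm from the z axis; upright bore of 32 mm, open at the top. 1.6 kg, loose. Only the top opening is plugged. Origin: centre of its underside; z up; the bore is on the z axis.
- small_plug: smallest round dark grey rubber masking plug, standing on its narrow end: tapered stem 22 mm long, 18 mm across at the tip, 28 mm under the head; round head 46 mm across, 5 mm thick (22 to 27 mm above the origin); on it a round grip knob 16 mm across, 30 mm tall (27 to 57 mm up). Belongs in a 32 mm bore. Origin: centre of the tip's underside, z up.
- medium_plug: middle-sized round dark grey rubber masking plug, standing on its narrow end: tapered stem 22 mm long, 30 mm across at the tip, 40 mm under the head; round head 58 mm across, 5 mm thick (22 to 27 mm above the origin); on it a round grip knob 16 mm across, 30 mm tall (27 to 57 mm up). Belongs in a 44 mm bore. Origin: centre of the tip's underside, z up.
- large_plug: second largest round dark grey rubber masking plug, standing on its narrow end: tapered stem 22 mm long, 42 mm across at the tip, 52 mm under the head; round head 70 mm across, 5 mm thick (22 to 27 mm above the origin); on it a round grip knob 16 mm across, 30 mm tall (27 to 57 mm up). Belongs in a 56 mm bore. Origin: centre of the tip's underside, z up.
- oversize_plug: largest round dark grey rubber masking plug, standing on its narrow end: tapered stem 22 mm long, 54 mm across at the tip, 64 mm under the head; round head 82 mm across, 5 mm thick (22 to 27 mm above the origin); on it a round grip knob 16 mm across, 30 mm tall (27 to 57 mm up). Made for a 68 mm bore, too big for all castings: it stays. Origin: centre of the tip's underside, z up.
- oblong_plug: oblong dark grey rubber masking plug on its narrow end: tapered stem 22 mm long, 46 x 20 mm at the tip, 56 x 30 mm under the head; oblong head 74 x 48 mm, 5 mm thick (22 to 27 mm above the origin); on it a grip fin 34 mm long, 12 mm thick, 30 mm tall (27 to 57 mm up). All long sides along body x. For a 60 x 34 mm port, either way round. Origin: centre of the tip's underside, z up.
There are look-alikes about, which are no part of the job. What is shaped like the medium_plug but green or yellow is not meant.

How it is judged:
At the end, for the whole second after the job is handed in: Each fitting plug is in its own casting: within 6 mm of the opening's axis, head at most 3 mm proud, straight within 4.5 degrees, at rest. Castings upright within 40 mm of their starts, oversize plug upright within 30 mm of its start (horizontal distance between large_plug and bearing_housing below 0.006 m and z of large_plug in the frame of bearing_housing between 0.038 and 0.045 m and angle between the z axis of large_plug and the z axis of bearing_housing, either way round below 0.08 rad and linear speed of each of large_plug, medium_plug, oblong_plug, small_plug below 0.02 m/s and angle between each of bearing_housing, flanged_stub, duct_adapter, tee_fitting's own z axis and vertical below 0.05 rad and distance of each of bearing_housing, flanged_stub, duct_adapter, tee_fitting from where it was at the start of the episode below 0.04 m and horizontal distance between medium_plug and flanged_stub below 0.006 m and z of medium_plug in the frame of flanged_stub between 0.044 and 0.051 m and angle between the z axis of medium_plug and the z axis of flanged_stub, either way round below 0.08 rad and horizontal distance between oblong_plug and duct_adapter below 0.006 m and z of oblong_plug in the frame of duct_adapter between 0.034 and 0.041 m and angle between the z axis of oblong_plug and the z axis of duct_adapter, either way round below 0.08 rad and horizontal distance between small_plug and tee_fitting below 0.006 m and z of small_plug in the frame of tee_fitting between 0.04 and 0.047 m and angle between the z axis of small_plug and the z axis of tee_fitting, either way round below 0.08 rad and distance of oversize_plug from where it was at the start of the episode below 0.03 m and angle between oversize_plug's own z axis and vertical below 0.1 rad); the robot touches nothing.
It fails at once if a casting is shoved more than 40 mm from its place (distance of any of bearing_housing, flanged_stub, duct_adapter, tee_fitting from where it was at the start of the episode above 0.04 m).
It fails at once if the oversize plug is moved more than 30 mm (distance of oversize_plug from where it was at the start of the episode above 0.03 m).
It also fails if it takes over 104 s, if anything falls off the work surface, if the arm or the gripper's body presses on something with over 40 N, if the wrist force passes 120 N, or if a joint passes its speed limit or range.

## Working session

There is one attempt and no reset: what is moved stays moved. The work goes in short steps, Python scripts to look and compute and a shell command to move; the robot and the scene stay as the last step left them, time stands still between calls to the robot, and variables do not carry over. Pictures are saved under pics/ and viewed, at most 14 in all, crops included, and the job is handed in when it is done.

```bash
mkdir -p pics
python3 - <<'E'
from plant import env, eyes
import cv2, numpy as np, pickle
o=env.observe(); print(o)
for n in("scene","top"):
    c=eyes.read_camera(n); pickle.dump(c,open(n+'.pkl','wb'))
    cv2.imwrite(f'pics/{n}0.png',cv2.resize(c['pixels'][:,:,::-1],(800,600)))
    print(n,c['fov_y'],c['cx'],c['cy'],c['pose'].round(4).tolist(),(c['depth']>0).mean())
E
```

```text
{'time': 0.0, 'joint_positions': array([ 1.15901675e+00,  5.33388335e-02,  1.61429029e+00,  4.11065280e-05,
        1.47599890e+00, -1.19021815e-01]), 'dq': array([6.09620548e-04, 6.68694142e-05, 3.21058073e-03, 6.65945448e-04,
       7.37387388e-04, 3.57989182e-04]), 'joint_torque': array([ 3.28719514e-03, -3.93671072e+01, -3.70189655e+01,  1.37516322e-04,
        6.72414477e-03, -1.68649755e-06]), 'tool_pos': array([0.18012294, 0.59783489, 0.23007641]), 'eef_rot': array([[-9.57450390e-01,  2.88596646e-01, -8.52140057e-04],
       [ 2.88597766e-01,  9.57448647e-01, -1.84885638e-03],
       [ 2.82306593e-04, -2.01611398e-03, -9.99997928e-01]]), 'force': array([-0.65982821, -0.16384291,  0.03746858]), 'torque': array([-0.01862072, -0.00567456, -0.01255458]), 'grasp_force': 0.0, 'grip_width': 0.08525787394079419}
scene 43.67814201672316 277.1497328823648 213.21940644290714 [[0.6876, -0.5552, 0.4678, -0.1841], [-0.7259, -0.5146, 0.4563, -0.6336], [-0.0126, -0.6534, -0.7569, 1.1689], [0.0, 0.0, 0.0, 1.0]] 0.9738562925170068
top 48.6799922097897 274.2855814916184 210.46014720243724 [[0.0122, -0.984, 0.1779, 0.3311], [-0.9999, -0.0138, -0.0079, 0.0351], [0.0103, -0.1778, -0.984, 0.9915], [0.0, 0.0, 0.0, 1.0]] 0.9962372448979592
```

View pics/scene0.png

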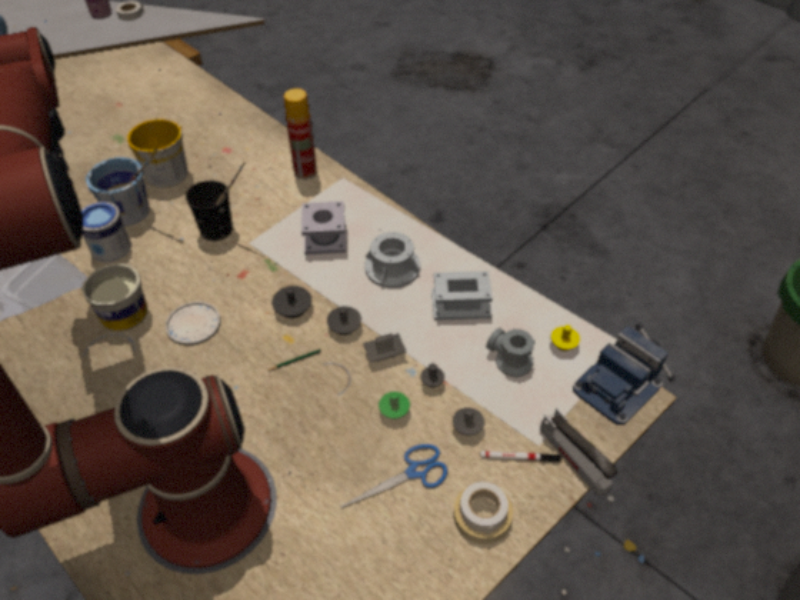

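View pics/top0.png

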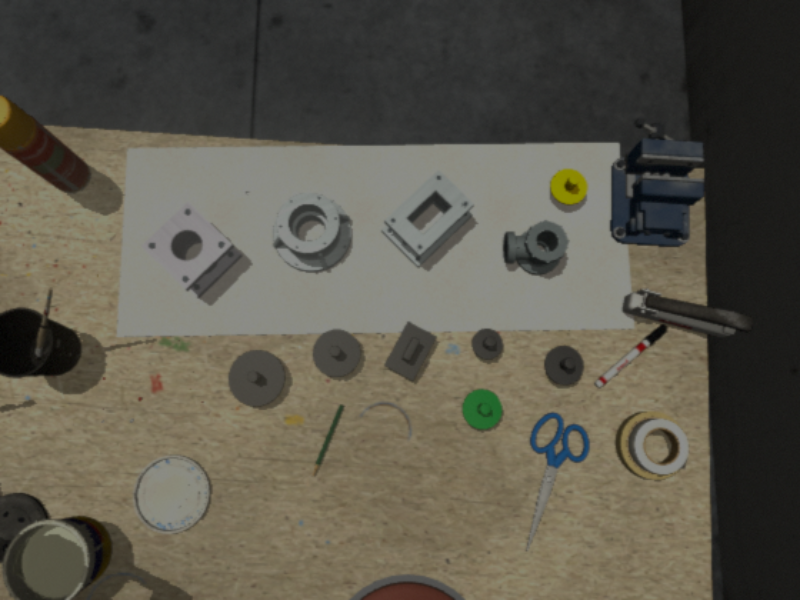

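The scene view shows the castings on the paper. Positions below are in the top view, in 800x600 picture pixels:
- **Castings:** stub (187,245), housing (310,225), duct adapter (430,210), tee (547,240).
- **Plugs:** oversize (257,378), large (338,354), oblong (411,351), small (487,345), medium (564,366).
- **Decoys:** green (483,409) and yellow (569,187).

Next I measure them using depth bands and contours.

```bash
cat > h.py <<'E'
import numpy as np, cv2
def K(c): 
    return 210/np.tan(np.radians(c['fov_y'])/2)
def rays(c,uv,P):
    uv=np.asarray(uv,float).reshape(-1,2); f=K(c)
    d=np.c_[(uv[:,0]-c['cx'])/f,(uv[:,1]-c['cy'])/f,np.ones(len(uv))]
    return d@P[:3,:3].T
def plane(c,uv,z,P):
    d=rays(c,uv,P); return P[:3,3]+d*((z-P[2,3])/d[:,2])[:,None]
def cloud(c,P):
    v,u=np.mgrid[:420,:560]; d=rays(c,np.c_[u.ravel(),v.ravel()],P)
    w=P[:3,3]+d*c['depth'].reshape(-1,1); w=w.reshape(420,560,3); w[c['depth']==0]=np.nan
    return w
def holes(mask,amin=40):
    cs,h=cv2.findContours(mask,cv2.RETR_CCOMP,cv2.CHAIN_APPROX_NONE)
    return [c for c,k in zip(cs,h[0]) if k[3]>=0 and cv2.contourArea(c)>amin] if h is not None else []
E
cat > m.py <<'E'
import pickle; from h import *
S={'oversize':(257,378,.041),'large':(338,354,.035),'oblong':(411,351,.044),'small':(487,345,.023),'medium':(564,366,.029)}
C={'stub':(187,245,.070),'housing':(310,225,.064),'duct':(430,210,.060),'tee':(547,240,.066)}
c=pickle.load(open('top.pkl','rb'));P=c['pose'];w=cloud(c,P)
s=pickle.load(open('scene.pkl','rb'));ws=cloud(s,s['pose'])
for n,(u,v,r) in S.items():
    p=plane(c,[u*.7,v*.7],.03,P)[0]
    for t,W in(('top',w),('scene',ws)):
        near=np.hypot(W[...,0]-p[0],W[...,1]-p[1])<r+.008
        hd=near&(W[...,2]>.016); k=near&(W[...,2]>.045)
        e=W[hd][:,:2].astype(np.float32); (x,y),(a,b),g=cv2.minAreaRect(e)
        ks=W[k]; kt=ks[ks[:,2]>.052]
        print(n,t,'head',np.round([x,y,a,b,g],4),'hz',np.median(W[hd][:,2]).round(4),'knob',ks.mean(0).round(4),kt.mean(0).round(4),len(kt), cv2.minAreaRect(kt[:,:2].astype(np.float32)) if n=='oblong' else '')
for n,(u,v,H) in C.items():
    p=plane(c,[u*.7,v*.7],H,P)[0]
    for t,cc,W in(('top',c,w),('scene',s,ws)):
        near=np.hypot(W[...,0]-p[0],W[...,1]-p[1])<.075
        m=(near&(abs(W[...,2]-H)<.008)).astype(np.uint8)
        z=np.median(W[...,2][m>0])
        for h in holes(m):
            q=plane(cc,h.reshape(-1,2),H,cc['pose'])[:,:2].astype(np.float32)
            print(n,t,'zmed',z.round(4),'hole',np.round(np.hstack([np.ravel(v) for v in cv2.minAreaRect(q)]),4),'circ',np.round(np.hstack([np.ravel(v) for v in cv2.minEnclosingCircle(q)]),4))
E
python3 m.py
```

```text
oversize top head [ 0.3901  0.222   0.0805  0.0805 48.2721] hz 0.0266 knob [0.3898 0.2212 0.0553] [0.3898 0.2219 0.056 ] 53 
oversize scene head [ 0.3892  0.2209  0.0841  0.0792 52.9124] hz 0.0249 knob [0.3863 0.2179 0.0519] [0.3868 0.219  0.0545] 18 
large top head [0.4273 0.1071 0.0672 0.069  1.7026] hz 0.0268 knob [0.427  0.1069 0.0559] [0.4273 0.107  0.0564] 50 
large scene head [0.4257 0.1048 0.0696 0.0703 4.3711] hz 0.0251 knob [0.4238 0.1034 0.0531] [0.4237 0.1034 0.0552] 22 
oblong top head [ 4.32300e-01 -3.00000e-04  4.78000e-02  7.45000e-02  6.22112e+01] hz 0.0271 knob [4.316e-01 1.000e-04 5.590e-02] [ 4.317e-01 -1.000e-04  5.630e-02] 102 ((0.4320290684700012, -0.00011182669550180435), (0.012677050195634365, 0.03369182348251343), 63.90998840332031)
oblong scene head [ 4.29900e-01 -1.40000e-03  5.24000e-02  7.43000e-02  6.21067e+01] hz 0.0261 knob [ 0.4279 -0.0033  0.0527] [ 0.4276 -0.0021  0.0553] 42 ((0.42813676595687866, -0.0005502738058567047), (0.016900554299354553, 0.03659915551543236), 67.53392028808594)
small top head [ 4.44100e-01 -1.12300e-01  4.37000e-02  4.49000e
[... 709 characters left out ...]
9]
housing top zmed 0.0637 hole [ 0.6114  0.1502  0.0542  0.0577 47.7835] circ [0.6127 0.1513 0.0296]
housing scene zmed 0.0614 hole [ 0.6071  0.1461  0.0548  0.057  42.7427] circ [0.6081 0.1471 0.0299]
duct top zmed 0.0598 hole [ 6.32200e-01 -2.54000e-02  3.59000e-02  6.07000e-02  4.45638e+01] circ [ 0.631  -0.0259  0.0342]
duct scene zmed 0.0578 hole [ 6.27700e-01 -2.85000e-02  3.89000e-02  6.42000e-02  4.69781e+01] circ [ 0.6273 -0.0277  0.0343]
tee top zmed 0.0658 hole [ 5.89500e-01 -1.94700e-01  3.10000e-02  3.22000e-02  8.84836e+01] circ [ 0.5886 -0.1943  0.0172]
tee scene zmed 0.0639 hole [ 5.84900e-01 -1.98300e-01  3.26000e-02  3.42000e-02  8.41531e+01] circ [ 0.587  -0.1961  0.0193]
```

```bash
cat > go.py <<'E'
import sys; from plant import env; import numpy as np
o=env.observe(); R=o['eef_rot']; p=o['tool_pos']
print('t',round(o['time'],2),'tcp',p.round(4),'yaw_y',np.degrees(np.arctan2(R[1,1],R[0,1])).round(2),'tilt',np.degrees(R[:2,2]).round(2),'F',o['force'].round(1),'w',round(o['grip_width'],4),'q',o['joint_positions'].round(2))
a=[float(x) for x in sys.argv[1:]]
for i in range(0,len(a),3): print('shift',(R.T@(np.array(a[i:i+3])-p)).round(4))
E
python3 go.py .427 .107 .26 .427 .107 .20
python3 - <<'E'
import pickle; from h import *
for n in('top','scene'):
    c=pickle.load(open(n+'.pkl','rb'));w=cloud(c,c['pose'])
    for y in np.arange(.2,.65,.05):
        r=[]
        for x in np.arange(.1,.7,.1):
            m=(w[...,0]>x)&(w[...,0]<x+.1)&(w[...,1]>y)&(w[...,1]<y+.05); r.append(w[...,2][m].max().round(2) if m.any() else -1)
        print(n,round(y,2),r)
# flange orientation of duct
c=pickle.load(open('top.pkl','rb'));w=cloud(c,c['pose']);m=(np.hypot(w[...,0]-.632,w[...,1]+.0255)<.085)&(abs(w[...,2]-.06)<.008)
print(cv2.minAreaRect(w[m][:,:2].astype(np.float32)))
E
```

```text
t 0.1 tcp [0.1802 0.5979 0.2302] yaw_y 73.22 tilt [-0.04 -0.1 ] F [-0.4 -0.   0.7] w 0.0852 q [ 1.16  0.05  1.61  0.    1.48 -0.12]
shift [-0.378  -0.3988 -0.0292]
shift [-0.378  -0.3987  0.0308]
top 0.2 [np.float64(0.0), np.float64(0.0), np.float64(0.06), np.float64(0.03), np.float64(0.03), np.float64(0.02)]
top 0.25 [np.float64(0.01), np.float64(0.01), np.float64(0.03), np.float64(0.03), np.float64(0.07), np.float64(0.07)]
top 0.3 [np.float64(0.01), np.float64(0.01), np.float64(0.01), np.float64(0.01), np.float64(0.08), np.float64(0.07)]
top 0.35 [np.float64(0.01), np.float64(0.01), np.float64(0.0), np.float64(0.0), np.float64(0.07), np.float64(0.07)]
top 0.4 [np.float64(0.1), np.float64(0.01), np.float64(0.0), np.float64(0.21), np.float64(0.01), np.float64(0.01)]
top 0.45 [np.float64(0.1), np.float64(0.09), np.float64(0.11), np.float64(0.19), np.float64(0.0), np.float64(0.18)]
top 0.5 [np.float64(0.1), np.float64(0.02), np.float64(0.11), np.float64(0.11), np.float64(0.01), np.float64(0.23)]
top 0.55 [np.float64(0.02), np.float64(0.02), np.float64(0.1), np.float64(0.11), np.float64
[... 587 characters left out ...]
cene 0.4 [np.float64(0.59), np.float64(0.0), np.float64(0.0), np.float64(0.21), np.float64(0.01), np.float64(0.01)]
scene 0.45 [np.float64(0.57), np.float64(0.0), np.float64(0.11), np.float64(0.18), np.float64(0.01), np.float64(0.22)]
scene 0.5 [np.float64(0.56), np.float64(0.56), np.float64(0.11), np.float64(0.11), np.float64(0.01), np.float64(0.23)]
scene 0.55 [np.float64(0.55), np.float64(0.55), np.float64(0.21), np.float64(0.11), np.float64(0.01), np.float64(0.01)]
scene 0.6 [np.float64(0.55), np.float64(0.54), np.float64(0.21), np.float64(0.01), np.float64(0.0), np.float64(0.01)]
((0.6329258680343628, -0.024945169687271118), (0.07497487217187881, 0.11384644359350204), 45.08378601074219)
```

```bash
python3 -m handwheel '[0,0,-0.03,0,0,0,-1, -0.378,-0.399,-0.03,0,0,0,-1, -0.378,-0.399,-0.03,0,0,0,-1, -0.378,-0.399,-0.03,0,0,0,-1, -0.378,-0.399,-0.03,0,0,0,-1, -0.378,-0.399,-0.03,0,0,0,-1, -0.378,-0.399,-0.03,0,0,0,-1, -0.378,-0.399,-0.03,0,0,0,-1, -0.378,-0.399,-0.03,0,0,0,-1, -0.378,-0.399,-0.03,0,0,0,-1, -0.378,-0.399,-0.03,0,0,0,-1, -0.378,-0.399,-0.03,0,0,0,-1, -0.378,-0.399,-0.03,0,0,0,-1, -0.378,-0.399,-0.03,0,0,0,-1, -0.378,-0.399,-0.03,0,0,0,-1, -0.378,-0.399,-0.03,0,0,0,-1, -0.378,-0.399,-0.03,0,0,0,-1, -0.378,-0.399,-0.03,0,0,0,-1]' 40
python3 go.py
cat > wl.py <<'E'
# wrist look: python3 wl.py name kind x y ; kind plug/H
import sys; from plant import env,eyes; from h import *
n,kind,x,y=sys.argv[1],sys.argv[2],float(sys.argv[3]),float(sys.argv[4])
o=env.observe(); c=eyes.read_camera('wrist')
T=np.eye(4);T[:3,:3]=o['eef_rot'];T[:3,3]=o['tool_pos'];P=T@c['tool_from_camera'];W=cloud(c,P)
cv2.imwrite(f'pics/{n}.png',c['pixels'][:,:,::-1])
rr=np.hypot(W[...,0]-x,W[...,1]-y)
if kind=='plug':
    k=W[(rr<.03)&(W[...,2]>.052)&(W[...,2]<.062)]; print('knob',np.round(k.mean(0),4),len(k),np.round(np.hstack([np.ravel(v) for v in cv2.minAreaRect(k[:,:2].astype(np.float32))]),4))
    k=W[(rr<.045)&(W[...,2]>.02)&(W[...,2]<.062)]; print('head',np.round(np.hstack([np.ravel(v) for v in cv2.minAreaRect(k[:,:2].astype(np.float32))]),4))
else:
    H=float(kind); m=((rr<.075)&(abs(W[...,2]-H)<.008)).astype(np.uint8); print('z',np.median(W[...,2][m>0]).round(4))
    for h in holes(m):
        q=plane(c,h.reshape(-1,2),H,P)[:,:2].astype(np.float32); print('hole',np.round(np.hstack([np.ravel(v) for v in cv2.minAreaRect(q)]),4),np.round(np.hstack([np.ravel(v) for v in cv2.minEnclosingCircle(q)]),4))
E
python3 wl.py w1 plug .427 .107;python3 wl.py w1 .064 .611 .150
```

```text
time: 1.6
tool_pos: [0.4266, 0.1083, 0.261]
eef_rot: [[-0.958, 0.287, -0.001], [0.287, 0.958, 0.001], [0.001, 0.0, -1.0]]
force: [0.4, 0.4, 1.3]
grip_width: 0.0853
grasp_force: 0.0
t 1.6 tcp [0.4266 0.1083 0.261 ] yaw_y 73.31 tilt [-0.04  0.03] F [0.4 0.4 1.3] w 0.0853 q [ 0.08 -0.43  1.98  0.    1.59 -1.2 ]
knob [0.4255 0.1088 0.0559] 151 [4.25700e-01 1.08500e-01 1.50000e-02 1.58000e-02 4.77796e+01]
head [4.26000e-01 1.08200e-01 6.86000e-02 6.82000e-02 7.50243e+01]
z 0.0631
```

View pics/w1.png

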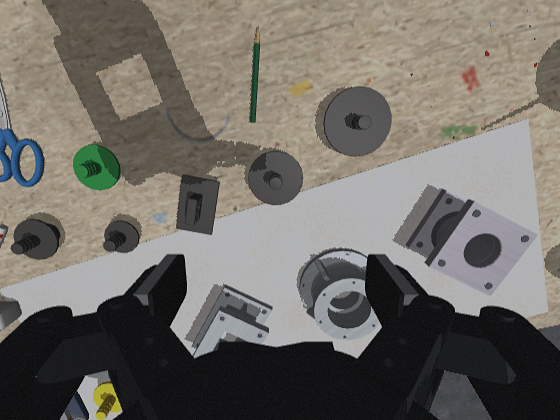

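Wrist view: large plug at (275,177), housing bore at (348,300), partly hidden by a finger. The wrist measurement agrees with the top camera to within 1.5 mm. Descend and grip.

```bash
python3 -m handwheel '[0,0,0.14,0,0,0,-1, 0,0,0.14,0,0,0,-1, 0,0,0.14,0,0,0,-1, 0.001,0,0.21,0,0,0,-0.3, 0.001,0,0.21,0,0,0,-0.3, 0.001,0,0.23,0,0,0,-0.3, 0.001,0,0.23,0,0,0,-0.3, 0.001,0,0.23,0,0,0,1, 0.001,0,0.23,0,0,0,1, 0.001,0,0.23,0,0,0,1, 0.001,0,0.23,0,0,0,1, 0.001,0,0.23,0,0,0,1, 0.001,0,0.23,0,0,0,1]' 40
python3 go.py .6115 .151 .15
```

```text
time: 2.78
tool_pos: [0.4284, 0.108, 0.0341]
eef_rot: [[-0.957, 0.289, 0.005], [0.289, 0.957, 0.001], [-0.004, 0.002, -1.0]]
force: [-1.3, 1.6, 6.0]
grip_width: 0.0147
grasp_force: 39.3
t 2.78 tcp [0.4284 0.108  0.0341] yaw_y 73.21 tilt [0.28 0.06] F [-1.3  1.6  6. ] w 0.0147 q [ 0.08 -0.19  2.19  0.    1.13 -1.2 ]
shift [-0.1633  0.0943 -0.115 ]
```

```bash
python3 -m handwheel '[0,0,-0.04,0,0,0,1, 0,0,-0.12,0,0,0,1, 0,0,-0.12,0,0,0,1, -0.163,0.094,-0.12,0,0,0,1, -0.163,0.094,-0.12,0,0,0,1, -0.163,0.094,-0.12,0,0,0,1, -0.163,0.094,-0.12,0,0,0,1, -0.163,0.094,-0.12,0,0,0,1, -0.163,0.094,-0.12,0,0,0,1, -0.163,0.094,-0.12,0,0,0,1, -0.163,0.094,-0.12,0,0,0,1]'
python3 go.py .6125 .1513 .09 .6125 .1513 .069
python3 wl.py w2 .064 .611 .150
```

```text
time: 3.7
tool_pos: [0.6088, 0.1503, 0.1513]
eef_rot: [[-0.957, 0.289, -0.001], [0.289, 0.957, -0.0], [0.001, -0.0, -1.0]]
force: [0.3, -0.6, -0.4]
grip_width: 0.0149
grasp_force: 39.5
t 3.7 tcp [0.6088 0.1503 0.1513] yaw_y 73.22 tilt [-0.04 -0.01] F [ 0.3 -0.6 -0.4] w 0.0149 q [ 0.12  0.12  1.68 -0.    1.34 -1.15]
shift [-0.0033  0.002   0.0613]
shift [-0.0033  0.002   0.0823]
z 0.0633
```

View pics/w2.png

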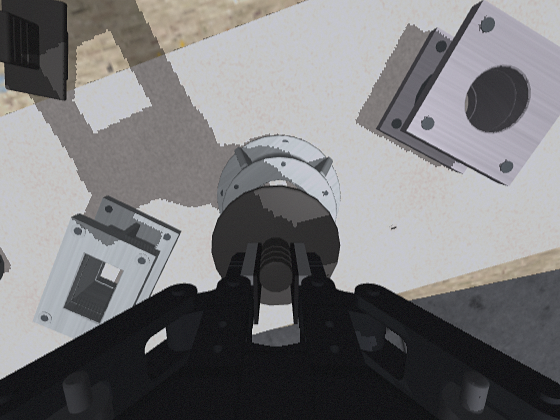

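The plug is held upright, head at (276,245). The stub bore (497,98) and duct port (90,285) are both visible, so I measure all three from here.

```bash
cat > hd.py <<'E'
# held plug: head rect in world and relative to TCP; optional castings H x y
import sys; from plant import env,eyes; from h import *
r=float(sys.argv[1]); zh=float(sys.argv[2])
o=env.observe(); c=eyes.read_camera('wrist')
T=np.eye(4);T[:3,:3]=o['eef_rot'];T[:3,3]=p=o['tool_pos'];P=T@c['tool_from_camera'];W=cloud(c,P)
m=(np.hypot(W[...,0]-p[0],W[...,1]-p[1])<r+.012)&(abs(W[...,2]-(p[2]+zh))<.012)
k=W[m]; b=cv2.minEnclosingCircle(k[:,:2].astype(np.float32)); a=cv2.minAreaRect(k[:,:2].astype(np.float32))
A=np.c_[k[:,:2],np.ones(len(k))]; s=np.linalg.lstsq(A,k[:,2],rcond=None)[0]
print('head z',np.median(k[:,2]).round(4),'rel tcp z',(np.median(k[:,2])-p[2]).round(4),'circ',np.round([*b[0],b[1]],4),'rel',(np.array(b[0])-p[:2]).round(4),'rect',np.round(np.hstack([np.ravel(v) for v in a]),4),'slope',s[:2].round(3))
a=[float(v) for v in sys.argv[3:]]
for i in range(0,len(a),3):
    H,x,y=a[i:i+3]; m=((np.hypot(W[...,0]-x,W[...,1]-y)<.075)&(abs(W[...,2]-H)<.008)).astype(np.uint8)
    for h in holes(m,150):
        q=plane(c,h.reshape(-1,2),H,P)[:,:2].astype(np.float32); print('hole',H,'z',np.median(W[...,2][m>0]).round(4),np.round(np.hstack([np.ravel(v) for v in cv2.minAreaRect(q)]),4),np.round(np.hstack([np.ravel(v) for v in cv2.minEnclosingCircle(q)]),4))
E
python3 hd.py .035 -.007 .07 .574 .321 .06 .632 -.0255; python3 go.py
```

```text
head z 0.1436 rel tcp z -0.0078 circ [0.6061 0.151  0.035 ] rel [-0.0023  0.0007] rect [ 0.6046  0.1511  0.0662  0.0684 21.3788] slope [ 0.001 -0.007]
hole 0.07 z 0.0692 [ 0.5731  0.3203  0.0418  0.0405 33.6619] [0.5728 0.3192 0.0219]
hole 0.06 z 0.0593 [ 6.30200e-01 -1.99000e-02  3.34000e-02  5.65000e-02  4.55389e+01] [ 0.6295 -0.0197  0.0317]
t 3.8 tcp [0.6084 0.1503 0.1515] yaw_y 73.22 tilt [-0.01 -0.01] F [ 0.   0.3 -0.4] w 0.0145 q [ 0.12  0.12  1.68 -0.    1.34 -1.15]
```

```bash
python3 -m handwheel '[-0.004,0.002,0,0,0,0,1, -0.004,0.002,0.02,0,0,0,1, -0.004,0.002,0.045,0,0,0,1, -0.004,0.002,0.055,0,0,0,1, -0.004,0.002,0.065,0,0,0,1, -0.004,0.002,0.07,0,0,0,1, -0.004,0.002,0.075,0,0,0,1, -0.004,0.002,0.08,0,0,0,1, -0.004,0.002,0.082,0,0,0,1, -0.004,0.002,0.082,0,0,0,1]'
python3 hd.py .035 -.007; python3 go.py
```

```text
time: 4.63
tool_pos: [0.6157, 0.1515, 0.076]
eef_rot: [[-0.958, 0.288, 0.003], [0.288, 0.958, 0.0], [-0.003, 0.001, -1.0]]
force: [-11.0, -1.7, 20.7]
grip_width: 0.0144
grasp_force: 41.8
head z 0.0675 rel tcp z -0.0085 circ [0.6123 0.1524 0.0461] rel [-0.0034  0.0009] rect [ 0.6115  0.1523  0.0861  0.0902 15.6164] slope [ 0.018 -0.004]
t 4.68 tcp [0.6158 0.1516 0.076 ] yaw_y 73.24 tilt [0.19 0.01] F [-11.1  -1.6  20.9] w 0.0142 q [ 0.12  0.21  1.71 -0.    1.22 -1.15]
```

```bash
python3 -m handwheel '[0,0,-0.006,0,0,0,1, 0,0,-0.006,0,0,0,-0.3, 0,0,-0.006,0,0,0,-0.3, 0,0,-0.006,0,0,0,-0.3, 0,0,-0.006,0,0,0,-0.3, 0,0,-0.04,0,0,0,-0.3, 0,0,-0.08,0,0,0,-1, 0,0,-0.12,0,0,0,-1, 0,0,-0.15,0,0,0,-1, 0,0,-0.15,0,0,0,-1]'
python3 hd.py .043 -.158; python3 go.py .4425 -.1115 .16
python3 - <<'E'
from plant import env,eyes; import numpy as np; from h import *
c=eyes.read_camera('top');w=cloud(c,c['pose'])
near=np.hypot(w[...,0]-.611,w[...,1]-.151)<.06
hd=w[near&(w[...,2]>.066)&(w[...,2]<.075)]; print(np.median(hd[:,2]),cv2.minAreaRect(hd[:,:2].astype(np.float32)),len(hd))
k=w[near&(w[...,2]>.09)]; print('knob',k.mean(0))
cv2.imwrite('pics/t2.png',c['pixels'][:,:,::-1])
E
```

```text
time: 5.52
tool_pos: [0.6177, 0.1518, 0.2284]
eef_rot: [[-0.957, 0.289, 0.014], [0.289, 0.957, 0.002], [-0.013, 0.006, -1.0]]
force: [1.7, 0.1, 1.0]
grip_width: 0.0857
grasp_force: 0.0
head z 0.0674 rel tcp z -0.161 circ [0.6117 0.1525 0.046 ] rel [-0.006   0.0007] rect [ 0.6117  0.1525  0.0906  0.0911 29.3391] slope [ 0.018 -0.004]
t 5.57 tcp [0.6163 0.1516 0.2246] yaw_y 73.22 tilt [0.51 0.07] F [0.1 0.3 0. ] w 0.0853 q [ 0.12  0.07  1.6   0.    1.46 -1.15]
shift [ 0.091  -0.3023  0.0628]
0.06789471923835388 ((0.5968406796455383, 0.11847297102212906), (0.018742287531495094, 0.04461413994431496), 47.85594177246094) 33
knob [0.59798029 0.1505915  0.51342311]
```

View pics/t2.png

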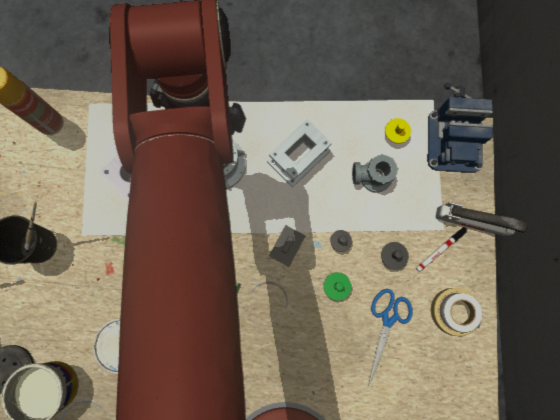

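Arm hides the housing in this view; the other items are unmoved. On to the small plug at (341,241).

```bash
python3 -m handwheel '[0.091,-0.302,0.063,0,0,0,-1, 0.091,-0.302,0.063,0,0,0,-1, 0.091,-0.302,0.063,0,0,0,-1, 0.091,-0.302,0.063,0,0,0,-1, 0.091,-0.302,0.063,0,0,0,-1, 0.091,-0.302,0.063,0,0,0,-1, 0.091,-0.302,0.063,0,0,0,-1, 0.091,-0.302,0.063,0,0,0,-1, 0.091,-0.302,0.063,0,0,0,-1, 0.091,-0.302,0.063,0,0,0,-1, 0.091,-0.302,0.063,0,0,0,-1, 0.091,-0.302,0.063,0,0,0,-1]'
python3 wl.py w3 plug .443 -.1115; python3 go.py
cat > sx.py <<'E'
from plant import eyes; from h import *
c=eyes.read_camera('top');w=cloud(c,c['pose'])
for n,x,y,H,d,r in(('housing',.611,.151,.064,'large',.047),('stub',.574,.321,.07,'medium',.05),('duct',.632,-.0255,.06,'oblong',.06),('tee',.589,-.194,.066,'small',.032),('oversize',.3898,.222,.022,'',.04)):
    near=np.hypot(w[...,0]-x,w[...,1]-y)<r+.015
    top=w[near&(abs(w[...,2]-H)<.003)]; hd=w[near&(abs(w[...,2]-H-.005)<.0025)]; k=w[near&(w[...,2]>H+.029)&(w[...,2]<H+.04)]
    if len(hd)<20 or len(k)<5: print(n,'-',len(hd),len(k)); continue
    A=np.c_[hd[:,:2],np.ones(len(hd))]; s=np.linalg.lstsq(A,hd[:,2],rcond=None)[0]
    print(n,'head z',np.median(hd[:,2]).round(4),np.round(np.hstack([np.ravel(v) for v in cv2.minAreaRect(hd[:,:2].astype(np.float32))]),4),'slope',s[:2].round(3),'knob',k.mean(0).round(4))
E
python3 sx.py
```

```text
time: 6.62
tool_pos: [0.4397, -0.1108, 0.1557]
eef_rot: [[-0.958, 0.287, -0.001], [0.287, 0.958, 0.001], [0.001, 0.0, -1.0]]
force: [-0.4, -0.3, 0.5]
grip_width: 0.0856
grasp_force: 0.0
knob [ 0.4421 -0.1116  0.0559] 288 [ 4.42200e-01 -1.11700e-01  1.63000e-02  1.50000e-02  6.60887e+01]
head [ 0.4427 -0.1118  0.0448  0.045  44.6622]
t 6.67 tcp [ 0.4399 -0.1107  0.156 ] yaw_y 73.32 tilt [-0.03  0.03] F [-0.1  0.1  0.3] w 0.0853 q [-0.41 -0.32  2.08  0.    1.38 -1.69]
housing head z 0.0687 [ 0.612   0.1518  0.0821  0.0869 74.8842] slope [ 0.001 -0.001] knob [0.6142 0.1508 0.0984]
stub - 65 0
duct - 82 0
tee - 8 0
oversize head z 0.0268 [ 0.3898  0.2221  0.0795  0.0809 54.3822] slope [-0.001  0.001] knob [0.3897 0.2217 0.056 ]
```

```bash
python3 -m handwheel '[-0.0025,0,0.04,0,0,0,-1, -0.0025,0,0.08,0,0,0,-0.3, -0.0025,0,0.11,0,0,0,-0.3, -0.0025,0,0.124,0,0,0,-0.3, -0.0025,0,0.124,0,0,0,-0.3, -0.0025,0,0.124,0,0,0,1, -0.0025,0,0.124,0,0,0,1, -0.0025,0,0.124,0,0,0,1, -0.0025,0,0.124,0,0,0,1, -0.0025,0,0.124,0,0,0,1, -0.0025,0,0.124,0,0,0,1, -0.0025,0,0.09,0,0,0,1, -0.0025,0,0.05,0,0,0,1, -0.0025,0,0,0,0,0,1, -0.0025,0,0,0,0,0,1, -0.0025,0,0,0,0,0,1]'
python3 hd.py .023 -.007 .066 .589 -.1945 .06 .632 -.0255; python3 go.py .588 -.194 .155
```

```text
time: 8.05
tool_pos: [0.4446, -0.1136, 0.1615]
eef_rot: [[-0.957, 0.289, 0.009], [0.289, 0.957, -0.004], [-0.01, -0.001, -1.0]]
force: [0.8, -0.4, -0.9]
grip_width: 0.0141
grasp_force: 39.2
head z 0.1532 rel tcp z -0.0083 circ [ 0.4429 -0.1125  0.0229] rel [-0.0017  0.0011] rect [ 4.33500e-01 -1.09700e-01  4.56000e-02  2.46000e-02  7.36115e+01] slope [ 0.144 -0.044]
t 8.1 tcp [ 0.4429 -0.1129  0.1582] yaw_y 73.22 tilt [ 0.23 -0.11] F [-0.5 -0.2 -1.7] w 0.0144 q [-0.41 -0.32  2.07 -0.    1.38 -1.69]
shift [-0.1623 -0.0358  0.004 ]
```

```bash
python3 -m handwheel '[-0.162,-0.036,0,0,0,0,1, -0.162,-0.036,0,0,0,0,1, -0.162,-0.036,0,0,0,0,1, -0.162,-0.036,0,0,0,0,1, -0.162,-0.036,0,0,0,0,1, -0.162,-0.036,0,0,0,0,1, -0.162,-0.036,0,0,0,0,1, -0.162,-0.036,0,0,0,0,1]'
python3 hd.py .023 -.007 .066 .589 -.1945 .06 .632 -.0255;python3 wl.py w4 .06 .632 -.0255;  python3 go.py .588 -.194 .155
```

```text
time: 8.77
tool_pos: [0.5851, -0.1927, 0.155]
eef_rot: [[-0.958, 0.288, -0.002], [0.288, 0.958, 0.001], [0.002, 0.0, -1.0]]
force: [-0.6, -0.7, -0.0]
grip_width: 0.0144
grasp_force: 39.2
head z 0.1468 rel tcp z -0.0082 circ [ 0.5825 -0.1911  0.023 ] rel [-0.0026  0.0016] rect [ 5.74000e-01 -1.88600e-01  4.57000e-02  2.43000e-02  7.31514e+01] slope [ 0.135 -0.034]
hole 0.06 z 0.0592 [ 6.29700e-01 -2.70000e-02  3.07000e-02  5.95000e-02  4.49132e+01] [ 0.6299 -0.0269  0.0331]
z 0.0591
hole [ 6.30000e-01 -2.71000e-02  3.10000e-02  6.00000e-02  4.50343e+01] [ 0.6296 -0.0274  0.033 ]
t 8.87 tcp [ 0.5856 -0.1928  0.1564] yaw_y 73.24 tilt [0. 0.] F [ 0.5 -0.2  0.3] w 0.0147 q [-0.44  0.09  1.7   0.    1.35 -1.72]
shift [-0.0026 -0.0004  0.0014]
```

View pics/w4.png

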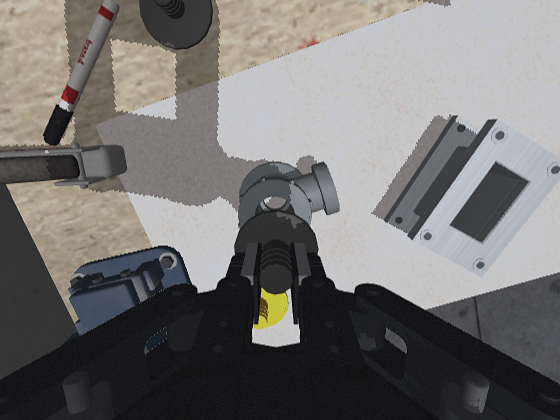

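Small plug is held and upright over the tee, whose bore shows at (275,205). Duct port centre from the wrist is (.630,-.027), within 2 mm of the top view. Insert.

```bash
python3 -m handwheel '[-0.004,-0.001,0.01,0,0,0,1, -0.004,-0.001,0.03,0,0,0,1, -0.004,-0.001,0.045,0,0,0,1, -0.004,-0.001,0.055,0,0,0,1, -0.004,-0.001,0.065,0,0,0,1, -0.004,-0.001,0.07,0,0,0,1, -0.004,-0.001,0.075,0,0,0,1, -0.004,-0.001,0.08,0,0,0,1, -0.004,-0.001,0.083,0,0,0,1, -0.004,-0.001,0.083,0,0,0,1]'
python3 hd.py .023 -.007
```

```text
time: 9.7
tool_pos: [0.5917, -0.1962, 0.0785]
eef_rot: [[-0.958, 0.288, 0.002], [0.288, 0.958, -0.001], [-0.002, -0.0, -1.0]]
force: [-9.4, 4.3, 18.6]
grip_width: 0.0144
grasp_force: 41.1
head z 0.0662 rel tcp z -0.0122 circ [ 0.5886 -0.1944  0.0317] rel [-0.0031  0.0018] rect [ 0.5887 -0.1942  0.0595  0.0587 25.9643] slope [ 0.12  -0.046]
```

```bash
python3 -m handwheel '[0,0,-0.006,0,0,0,1, 0,0,-0.006,0,0,0,-0.3, 0,0,-0.006,0,0,0,-0.3, 0,0,-0.006,0,0,0,-0.3, 0,0,-0.006,0,0,0,-0.3, 0,0,-0.04,0,0,0,-0.3, 0,0,-0.08,0,0,0,-1, 0.163,-0.078,-0.08,0,0,0,-1, 0.163,-0.078,-0.08,0,0,0,-1, 0.163,-0.078,-0.08,0,0,0,-1, 0.163,-0.078,-0.08,0,0,0,-1, 0.163,-0.078,-0.08,0,0,0,-1, 0.163,-0.078,-0.08,0,0,0,-1, 0.163,-0.078,-0.08,0,0,0,-1, 0.163,-0.078,-0.08,0,0,0,-1, 0.163,-0.078,-0.08,0,0,0,-1]'
python3 wl.py w5 plug .4125 -.224; python3 go.py; python3 sx.py
```

```text
time: 11.08
tool_pos: [0.4126, -0.2233, 0.1535]
eef_rot: [[-0.958, 0.288, 0.0], [0.288, 0.958, 0.0], [-0.0, 0.0, -1.0]]
force: [0.5, 0.1, 1.1]
grip_width: 0.0853
grasp_force: 0.0
knob [ 0.4127 -0.2233  0.0559] 296 [ 4.13300e-01 -2.23500e-01  1.50000e-02  1.54000e-02  7.40406e+01]
head [ 0.4133 -0.2236  0.0571  0.0567 48.5615]
t 11.13 tcp [ 0.4126 -0.2232  0.1534] yaw_y 73.29 tilt [0.01 0.01] F [-0.4 -0.6 -0.1] w 0.0854 q [-0.65 -0.27  2.05  0.    1.37 -1.93]
housing head z 0.0688 [ 0.6135  0.153   0.0821  0.0871 59.3724] slope [ 0.002 -0.002] knob [0.614  0.1509 0.0983]
stub - 78 0
duct - 94 0
tee head z 0.0706 [ 0.5895 -0.1943  0.0574  0.0492 15.3494] slope [ 0.004 -0.004] knob [ 0.5909 -0.1956  0.1005]
oversize head z 0.0267 [ 0.3899  0.2218  0.0804  0.0802 46.9679] slope [-0.002 -0.001] knob [0.3899 0.2216 0.0565]
```

```bash
python3 -m handwheel '[-0.0005,0,0.04,0,0,0,-1, -0.0005,0,0.08,0,0,0,-0.3, -0.0005,0,0.11,0,0,0,-0.3, -0.0005,0,0.121,0,0,0,-0.3, -0.0005,0,0.121,0,0,0,-0.3, -0.0005,0,0.121,0,0,0,1, -0.0005,0,0.121,0,0,0,1, -0.0005,0,0.121,0,0,0,1, -0.0005,0,0.121,0,0,0,1, -0.0005,0,0.121,0,0,0,1, -0.0005,0,0.121,0,0,0,1, 0,0,0.09,0,0,0,1, 0,0,0.05,0,0,0,1, 0,0,0,0,0,0,1, 0,0,-0.03,0,0,0,1, 0,0,-0.03,0,0,0,1, 0,0,-0.03,0,0,0,1, 0,0,-0.03,0,0,0,1]'
python3 go.py .574 .320 .185
```

```text
time: 12.68
tool_pos: [0.4113, -0.2231, 0.1831]
eef_rot: [[-0.957, 0.289, -0.0], [0.289, 0.957, -0.0], [-0.0, -0.0, -1.0]]
force: [0.4, 0.5, -0.5]
grip_width: 0.0144
grasp_force: 39.4
t 12.68 tcp [ 0.4113 -0.2231  0.1831] yaw_y 73.22 tilt [-0. -0.] F [ 0.4  0.5 -0.5] w 0.0144 q [-0.66 -0.3   2.02 -0.    1.43 -1.93]
shift [ 0.001   0.567  -0.0019]
```

```bash
python3 -m handwheel '[0.001,0.567,0,0,0,0,1, 0.001,0.567,0,0,0,0,1, 0.001,0.567,0,0,0,0,1, 0.001,0.567,0,0,0,0,1, 0.001,0.567,0,0,0,0,1, 0.001,0.567,0,0,0,0,1, 0.001,0.567,0,0,0,0,1, 0.001,0.567,0,0,0,0,1, 0.001,0.567,0,0,0,0,1, 0.001,0.567,0,0,0,0,1, 0.001,0.567,0,0,0,0,1, 0.001,0.567,0,0,0,0,1, 0.001,0.567,0,0,0,0,1, 0.001,0.567,0,0,0,0,1, 0.001,0.567,0.02,0,0,0,1, 0.001,0.567,0.03,0,0,0,1, 0.001,0.567,0.03,0,0,0,1, 0.001,0.567,0.03,0,0,0,1, 0.001,0.567,0.03,0,0,0,1]'
python3 hd.py .029 -.007 .07 .573 .320; python3 go.py
```

```text
time: 14.27
tool_pos: [0.5739, 0.3188, 0.1527]
eef_rot: [[-0.957, 0.29, -0.001], [0.29, 0.957, -0.001], [0.001, -0.001, -1.0]]
force: [0.3, 0.1, 0.9]
grip_width: 0.0143
grasp_force: 39.5
head z 0.1442 rel tcp z -0.0085 circ [0.5736 0.3194 0.0293] rel [-0.0004  0.0006] rect [ 0.5713  0.3205  0.0546  0.0535 27.7198] slope [ 0.023 -0.001]
t 14.32 tcp [0.5744 0.319  0.1537] yaw_y 73.15 tilt [0.02 0.  ] F [-0.4 -0.6 -0.7] w 0.0142 q [ 0.39  0.18  1.6  -0.    1.35 -0.88]
```

```bash
python3 -m handwheel '[0,0.0005,0.015,0,0,0,1, 0,0.0005,0.03,0,0,0,1, 0,0.0005,0.04,0,0,0,1, 0,0.0005,0.05,0,0,0,1, 0,0.0005,0.06,0,0,0,1, 0,0.0005,0.067,0,0,0,1, 0,0.0005,0.072,0,0,0,1, 0,0.0005,0.076,0,0,0,1, 0,0.0005,0.077,0,0,0,1]'
python3 hd.py .029 -.007; python3 go.py
```

```text
time: 15.07
tool_pos: [0.5751, 0.3213, 0.0826]
eef_rot: [[-0.958, 0.288, 0.0], [0.288, 0.958, 0.0], [0.0, 0.0, -1.0]]
force: [-14.1, -4.9, 29.0]
grip_width: 0.0144
grasp_force: 42.6
head z 0.07 rel tcp z -0.0126 circ [0.5751 0.3213 0.0411] rel [0. 0.] rect [ 0.5741  0.3225  0.0817  0.0787 38.278 ] slope [ 0.005 -0.   ]
t 15.12 tcp [0.5753 0.3213 0.0827] yaw_y 73.26 tilt [0.06 0.04] F [-11.7  -4.8  24.4] w 0.0144 q [ 0.4   0.26  1.64  0.    1.24 -0.88]
```

```bash
python3 -m handwheel '[0,0,-0.006,0,0,0,1, 0,0,-0.006,0,0,0,-0.3, 0,0,-0.006,0,0,0,-0.3, 0,0,-0.006,0,0,0,-0.3, 0,0,-0.006,0,0,0,-0.3, 0,0,-0.04,0,0,0,-0.3, 0,0,-0.08,0,0,0,-1, 0.046,-0.35,-0.08,0,0,0.192,-1, 0.046,-0.35,-0.08,0,0,0.192,-1, 0.046,-0.35,-0.08,0,0,0.192,-1, 0.046,-0.35,-0.08,0,0,0.192,-1, 0.046,-0.35,-0.08,0,0,0.192,-1, 0.046,-0.35,-0.08,0,0,0.192,-1, 0.046,-0.35,-0.08,0,0,0.192,-1, 0.046,-0.35,-0.08,0,0,0.192,-1, 0.046,-0.35,-0.08,0,0,0.192,-1, 0.046,-0.35,-0.08,0,0,0.192,-1, 0.046,-0.35,-0.08,0,0,0.192,-1, 0.046,-0.35,-0.08,0,0,0.192,-1]'
python3 wl.py w6 plug .431 .0; python3 go.py; python3 sx.py
```

```text
time: 16.7
tool_pos: [0.4295, -0.0012, 0.1561]
eef_rot: [[-0.885, 0.466, -0.0], [0.466, 0.885, 0.0], [0.0, 0.0, -1.0]]
force: [0.6, 0.8, 0.2]
grip_width: 0.0853
grasp_force: 0.0
knob [0.4302 0.0013 0.056 ] 585 [4.30900e-01 1.10000e-03 1.20000e-02 3.41000e-02 6.20896e+01]
head [4.30700e-01 1.10000e-03 4.79000e-02 7.33000e-02 6.21293e+01]
t 16.75 tcp [ 0.4296 -0.0008  0.1561] yaw_y 62.27 tilt [-0.01  0.02] F [-1.2  0.4 -0.3] w 0.0854 q [-0.18 -0.39  2.13  0.    1.4  -1.26]
housing head z 0.0687 [ 0.6127  0.1459  0.0852  0.0762 33.2337] slope [ 0.003 -0.002] knob [0.6141 0.1509 0.0985]
stub head z 0.0747 [ 0.5734  0.3241  0.0898  0.0879 43.3486] slope [-0.    -0.006] knob [0.5759 0.3197 0.1042]
duct - 80 0
tee head z 0.0707 [ 0.5906 -0.1926  0.0485  0.0541 18.4514] slope [-0.001 -0.002] knob [ 0.5909 -0.1956  0.0999]
oversize head z 0.0267 [ 0.3904  0.2219  0.0801  0.0799 64.5041] slope [-0.002  0.002] knob [0.3897 0.2215 0.0561]
```

```bash
python3 -m handwheel '[-0.001,0.002,0.04,0,0,0,-1, -0.001,0.002,0.08,0,0,0,-0.3, -0.001,0.002,0.11,0,0,0,-0.3, -0.001,0.002,0.124,0,0,0,-0.3, -0.001,0.002,0.124,0,0,0,-0.3, -0.001,0.002,0.124,0,0,0,1, -0.001,0.002,0.124,0,0,0,1, -0.001,0.002,0.124,0,0,0,1, -0.001,0.002,0.124,0,0,0,1, -0.001,0.002,0.124,0,0,0,1, -0.001,0.002,0.124,0,0,0,1, 0,0,0.09,0,0,0,1, 0,0,0.05,0,0,0,1, 0,0,0,0,0,0,1, 0,0,0,0,0,0,1, 0,0,0,0,0,0,1, 0,0,0,0,0,0,1]'
python3 go.py .6305 -.0255 .155; python3 hd.py .037 -.007
```

```text
time: 18.22
tool_pos: [0.4293, -0.0016, 0.1562]
eef_rot: [[-0.885, 0.466, 0.001], [0.466, 0.885, -0.0], [-0.001, 0.0, -1.0]]
force: [0.0, 0.9, -1.0]
grip_width: 0.0113
grasp_force: 39.2
t 18.22 tcp [ 0.4293 -0.0016  0.1562] yaw_y 62.22 tilt [ 0.04 -0.01] F [ 0.   0.9 -1. ] w 0.0113 q [-0.18 -0.39  2.13 -0.    1.4  -1.26]
shift [-0.1892  0.0726  0.0014]
head z 0.1483 rel tcp z -0.008 circ [0.4249 0.0012 0.0412] rel [-0.0044  0.0028] rect [ 4.27600e-01 -2.00000e-04  4.82000e-02  7.49000e-02  6.23194e+01] slope [ 0.014 -0.011]
```

```bash
python3 -m handwheel '[-0.189,0.0725,0,0,0,0.304,1, -0.189,0.0725,0,0,0,0.304,1, -0.189,0.0725,0,0,0,0.304,1, -0.189,0.0725,0,0,0,0.304,1, -0.189,0.0725,0,0,0,0.304,1, -0.189,0.0725,0,0,0,0.304,1, -0.189,0.0725,0,0,0,0.304,1, -0.189,0.0725,0,0,0,0.304,1, -0.189,0.0725,0,0,0,0.304,1, -0.189,0.0725,0,0,0,0.304,1, -0.189,0.0725,0,0,0,0.304,1]'
python3 hd.py .037 -.007; python3 wl.py w7 .06 .631 -.026; python3 go.py
```

```text
time: 19.18
tool_pos: [0.6295, -0.0253, 0.1566]
eef_rot: [[-0.705, 0.709, 0.0], [0.709, 0.705, -0.0], [-0.0, 0.0, -1.0]]
force: [0.3, -0.1, -0.1]
grip_width: 0.0111
grasp_force: 39.3
head z 0.1486 rel tcp z -0.008 circ [ 0.6257 -0.021   0.0408] rel [-0.0038  0.0043] rect [ 6.28000e-01 -2.31000e-02  4.82000e-02  7.41000e-02  4.49411e+01] slope [ 0.011 -0.013]
z 0.0593
t 19.28 tcp [ 0.6299 -0.0253  0.1569] yaw_y 44.81 tilt [ 0.05 -0.01] F [ 0.5  0.  -1.1] w 0.011 q [-0.16  0.12  1.67 -0.    1.35 -0.94]
```

View pics/w7.png

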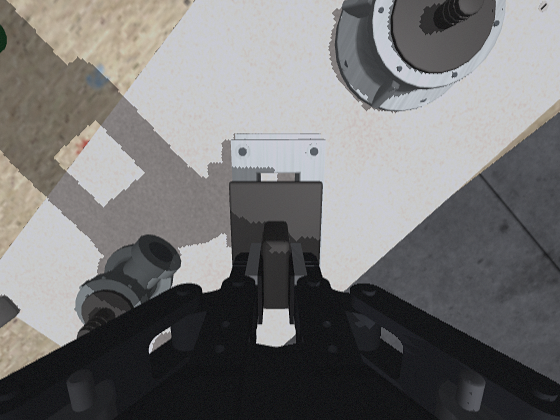

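The oblong plug is aligned with the port: head edges at columns 230–323, flange edges at 232–323. Insert.

```bash
python3 -m handwheel '[-0.003,0,0.02,0,0,0,1, -0.003,0,0.04,0,0,0,1, -0.003,0,0.055,0,0,0,1, -0.003,0,0.065,0,0,0,1, -0.003,0,0.073,0,0,0,1, -0.003,0,0.079,0,0,0,1, -0.003,0,0.084,0,0,0,1, -0.003,0,0.089,0,0,0,1, -0.003,0,0.091,0,0,0,1]'
python3 go.py
```

```text
time: 20.03
tool_pos: [0.6338, -0.0277, 0.0722]
eef_rot: [[-0.705, 0.709, 0.0], [0.709, 0.705, -0.0], [-0.0, -0.0, -1.0]]
force: [-18.4, 2.5, 35.3]
grip_width: 0.0111
grasp_force: 44.5
t 20.03 tcp [ 0.6338 -0.0277  0.0722] yaw_y 44.83 tilt [ 0.01 -0.02] F [-18.4   2.5  35.3] w 0.0111 q [-0.16  0.22  1.71 -0.    1.21 -0.94]
```

```bash
python3 -m handwheel '[0,0,-0.006,0,0,0,1, 0,0,-0.006,0,0,0,-0.3, 0,0,-0.006,0,0,0,-0.3, 0,0,-0.006,0,0,0,-0.3, 0,0,-0.006,0,0,0,-0.3, 0,0,-0.04,0,0,0,-0.3, 0,0,-0.08,0,0,0,-1, 0.127,-0.156,-0.15,0,0,0,-1, 0.127,-0.156,-0.15,0,0,0,-1, 0.127,-0.156,-0.15,0,0,0,-1, 0.127,-0.156,-0.15,0,0,0,-1, 0.127,-0.156,-0.15,0,0,0,-1, 0.127,-0.156,-0.15,0,0,0,-1, 0.127,-0.156,-0.15,0,0,0,-1, 0.127,-0.156,-0.15,0,0,0,-1, 0.127,-0.156,-0.15,0,0,0,-1, 0.127,-0.156,-0.15,0,0,0,-1]'
python3 go.py; python3 sx.py
python3 - <<'E'
from plant import eyes; import cv2
cv2.imwrite('pics/t3.png',eyes.read_camera('top')['pixels'][:,:,::-1])
E
```

```text
time: 21.45
tool_pos: [0.4328, -0.0473, 0.2141]
eef_rot: [[-0.705, 0.709, -0.002], [0.709, 0.705, 0.001], [0.002, -0.001, -1.0]]
force: [-0.5, 0.1, -0.6]
grip_width: 0.0853
grasp_force: 0.0
t 21.45 tcp [ 0.4328 -0.0473  0.2141] yaw_y 44.83 tilt [-0.14  0.04] F [-0.5  0.1 -0.6] w 0.0853 q [-0.28 -0.42  2.05  0.    1.51 -1.06]
housing head z 0.0687 [ 0.6107  0.1494  0.0855  0.0783 72.1715] slope [0.004 0.001] knob [0.6144 0.1507 0.0982]
stub head z 0.0745 [ 0.5748  0.3208  0.0881  0.0916 50.0808] slope [ 0.005 -0.001] knob [0.5758 0.3198 0.1041]
duct head z 0.0648 [ 6.34000e-01 -2.50000e-02  7.05000e-02  1.10600e-01  4.29327e+01] slope [-0.004 -0.   ] knob [ 0.6329 -0.0266  0.0945]
tee head z 0.0708 [ 0.596  -0.1952  0.0393  0.0493  0.9265] slope [-0.011  0.001] knob [ 0.5909 -0.1956  0.1005]
oversize head z 0.0267 [ 0.3896  0.2214  0.0797  0.08   36.8361] slope [0.001 0.   ] knob [0.3898 0.2218 0.0561]
```

View pics/t3.png

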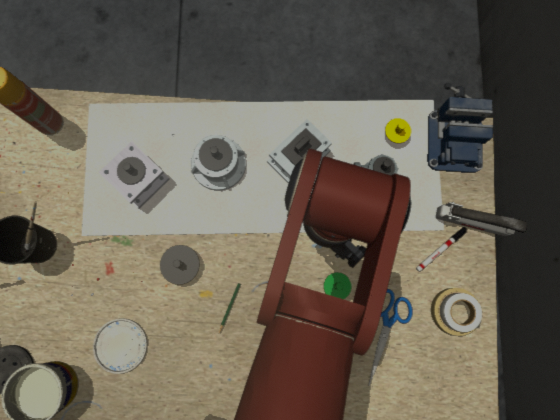

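The view shows all four openings plugged: stub (131,170), housing (217,155), duct (300,150), tee (384,165). The oversize plug is unmoved at (181,264). The head and knob heights match fully seated plugs, so I hand in.

```bash
python3 -m handwheel '[0,0,0,0,0,0,-1, 0,0,0,0,0,0,-1, 0,0,0,0,0,0,-1]'; python3 -c "
from plant import env; print(env.sign_off())"
```

```text
time: 21.8
tool_pos: [0.4324, -0.0474, 0.215]
eef_rot: [[-0.705, 0.709, -0.001], [0.709, 0.705, 0.0], [0.001, -0.0, -1.0]]
force: [0.5, -0.3, 0.1]
grip_width: 0.0855
grasp_force: 0.0
the job is handed in; nothing more can be done
None
```

The job is handed in at 21.8 s: by the last top-camera check all four plugs sit flat in their own castings and the oversize plug has not moved; sign-off itself returned no verdict.

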